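# Seat a marble pinnacle in the squaring jig

## Task

Pull the jig's sprung cross stop out by its knob all the way to its end. Then set the small marble pinnacle (rectangular foot, square shaft) upright on the jig's bed plate and press its foot into the corner, long side flat against the fence and short end flat against the pulled-out stop, firmly, with about 15 N of push against each. Do not put it down or let go: the program finishes while holding it pressed against both, upright and flat on the bed; leave the other pieces on the bench where they are.

Things in the scene. Friction and masses are not known exactly. Their poses are not given: they have to be found in the camera images.
- jig: Squaring jig fixed to the bench, yaw within 0.35 rad. Aluminium bed plate, x -80 to 110, y -100 to 100 mm in its frame; origin on the bench under it, z up; bed top at z = 12 mm. Fence along y on its +x side; cross stop slides along x on its +y side. Corner: fence face (x = 60 mm) meets stop face (y = 55 mm); the seated pinnacle's centre is at x = 30, y = 15 mm, its long side along y.
- fence_face (a point): Mid length of the top edge of the fence's working face, 36 mm above the bench; axes as the jig's. The fence is a steel bar on the bed plate's +x side, part of the jig: 22 mm thick (x), 200 mm long (y), 24 mm high on the plate (thin cap over the slot: 42 mm). The face looks to the jig's -x, at x = 60 mm in the jig's frame. Stone rubs on it (friction 0.5 to 0.7), which eats part of a push along it.
- stop (a joint): How far the cross stop is pulled out of the fence, m: 0 = fully in, 0.075 = fully out at its end; starts at 0 to 0.02. It slides out towards the jig's -x. A light spring pulls it back but its guide's drag (9 N) is stronger: pulling takes 9 to 11 N, it stays where it is left, and about 7 N pushes it back in.
- stop_face (a point): On the top edge of the cross stop's working face, beside the knob's axis, 33 mm above the bench; axes as the jig's; moves with the stop. The stop is a dark steel bar 22 mm wide (y), 20.5 mm high, from 10 mm before to 130 mm behind this point (x), through the fence. The face looks to the jig's -y. In the jig's frame the point is at x = 50 mm minus the pulled-out length, y = 55 mm.
- stop_knob (a point): Top centre of the upright steel knob on the front end of the stop bar: a cylinder 18 mm in diameter, 46 mm tall above the bar's top; this point is 79.5 mm above the bench. Above 42 mm there is nothing beside it; grip or hook it from above.
- pinnacle: White marble pinnacle, 0.33 to 0.69 kg, loose, upright on the bench. Foot 60 mm (its x) x 80 mm (its y) x 28 mm high, a 44 mm square step to 33 mm, a 34 mm square shaft (sides along its x and y) to 90 mm, a stepped point to 102 mm. Origin at the centre of its underside. Alike when turned half round. Start yaw within 0.6 rad; it and two other stone pieces change places.
- baluster: Bystander: turned round marble baluster, 58 mm in diameter, 104 mm tall, origin at the centre of its underside. Leave alone.
- offcut: Bystander: rough grey stone block, 75 x 55 x 45 mm, origin at the centre of its underside. Leave alone.
- chisel: Bystander: steel stone chisel lying on the bench, 215 mm long along its x, 22 mm wide, 18 mm high, origin at mid length on the bench. Leave alone.
Mind the look-alikes: they are no part of the job. What is shaped like the pinnacle but black is not meant.

How it is judged:
By the outcome, as a careful person would: the job done as asked, in the order asked, and still so for the second after the job is handed in, while the arm keeps its last pose, push and grip.
It also fails if it takes over 72 s, if anything falls off the work surface, if the arm or the gripper's body presses on something with over 40 N, if the wrist force passes 120 N, or if a joint passes its speed limit or range.

## Robot

A 6-joint arm with a two-finger parallel gripper is mounted at the origin on the work surface. World frame = base frame: x ahead of the robot, y to its left, z up, the work surface at z = 0. Lengths are in m, angles in rad, forces in N, time in s.
With the tool pointing down it reaches from about 0.375 to 0.9 m from the base axis. Payload 3.1 kg.
Tool frame: the origin (TCP) lies at the centre of the arm's flange, where the gripper is bolted on; the fingertips stand 182 mm ahead of it and the grasp point (between the pads) lies 164 mm ahead of it; z points along the fingers, y is the line along which they close (so a half turn about z gives the same grasp; the last joint's range is limited). The gripper opens to 87 mm and grips with 3 to 60 N. Pads are 19 mm wide; open, the fingers measure 117 mm over their backs; the gripper's body (75 mm by 190 mm) begins 51 mm behind the grasp point.
Start: joints at [1.083, 0.527, 1.433, -0, 1.181, -0.178], TCP at [0.191, 0.595, 0.405] pointing down, gripper open.
Joint ranges: [-3.08, 3.08], [-0.75, 2.2], [0.22, 2.44], [-1.43, 4.57], [0, 2.65], [-2.85, 2.85]. Speed limits (rad/s): [2.79, 2.79, 3.14, 3.14, 3.14, 3.14].

## Interface

Orientations are given as a unit quaternion [x, y, z, w].
In Python, from rig import * gives the robot as it stands.
- The arm moves only by the tool move_arm, never from a script. Its argument "commands" is a list that holds one entry, the list of rows, each a list of 6 numbers: the shift along the tool's x, y, z in units of 40 mm (1.0 is 40 mm), then the turn, a rotation vector about the tool's x, y, z in rad. A call has 1 to 12 rows; each row is the pose to reach, as a shift and turn from the pose commanded when the call began, along the tool's axes at that moment; what a row does not reach only later rows make up. A row lasts 1/8 s, in which the tool goes at most 62.5 mm and 10.7 degrees, less where a joint would pass 70% of its speed; a pose out of reach is approached as far as the arm can. A call with a gripper value outside its range is refused whole. "claw" is the closure, from -1 (fully open) to 1 (shut), so that 0 is half open, set as the call begins (left out, the last holds). The fingers move at their own pace and stop on an object; "squeeze" is the grip in N (left out, the last holds). Time passes only in rows, so rows that repeat a pose let the fingers close. It gives the time, the measured TCP pose, the force, the opening and the grip force at its end, in the units of the state.
- get_obs(): the state, without advancing time (a new reading comes with each control period).
- camera(name): name is "scene" or "side" or "wrist"; returns a dict with "pixels" (384x512x3 uint8, blue, green, red), "range_z" (384x512 float32, m along the optical axis (not along the pixel's ray), 0 where there is no reading), "camera_matrix" (3x3 intrinsics, pixels), "extrinsics" (4x4, takes a point from world to camera coordinates). Camera axes: x right, y up, looking along -z (the intrinsics and any distortion apply to the point x, -y, -z); pixel columns grow to the right and rows downward; lengths in m; the calibration is good to about 2 mm. A picture is of the moment at which its call begins.
- hand_in(): hands the job in; it is judged then, once.
The state is a dict: "time": time; "q": joint angles; "joint_velocities": joint speeds; "joint_torque": joint torques, N m; "position": TCP position; "tool_rot": TCP orientation; "ft_force": force on the tool from outside, world axes, zero at the start; "moment": the same for the moment, N m; "grip_width": finger opening in m; "grip_force": force on a finger pad.
Only numpy, scipy, OpenCV 4.12 (cv2) and the standard library are available. Lean on these libraries where they do the work, as an engineer would, in place of code of your own. Each camera call takes 0.05 s, during which the arm holds its last target. There are 200 camera calls.

## Working session

There is one attempt and no reset: what is moved stays moved. The work goes in short steps, Python scripts to look and compute and a tool call to move; the robot and the scene stay as the last step left them, time stands still between calls to the robot, and variables do not carry over. Pictures are saved under pics/ and viewed, at most 10 in all, crops included, and the job is handed in when it is done.

Besides the shell and the picture viewer there is one more tool, called after "Emit:" as name([rows], argument=value, ...), one row to a line, values as JSON. move_arm: Moves the arm, as the interface text tells. Its arguments: {"type":"object","properties":{"commands":{"type":"array","items":{"type":"array","items":{"type":"array","items":{"type":"number"}}}},"claw":{"type":"number"},"squeeze":{"type":"number"}},"required":["commands"]}

```bash
ls; mkdir -p pics; cat > h.py <<'E'
from rig import *
import numpy as np, cv2
from scipy.spatial.transform import Rotation as R
def pts(c):
    K=np.array(c["camera_matrix"]);E=np.array(c["extrinsics"]);z=c["range_z"]
    v,u=np.indices(z.shape)
    P=np.stack([(u-K[0,2])/K[0,0]*z,-(v-K[1,2])/K[1,1]*z,-z,np.ones_like(z)],-1)
    W=(P@np.linalg.inv(E).T)[...,:3]; W[z==0]=np.nan
    return W
def shot(name,tag):
    c=camera(name); np.savez(f"pics/{tag}.npz",**{k:np.array(v) for k,v in c.items()}); cv2.imwrite(f"pics/{tag}.png",c["pixels"]); return c
E
python3 - <<'E'
from h import *
o=get_obs(); print(o)
for n in ("scene","side"):
    c=shot(n,n+"0"); print(n,c["camera_matrix"],c["extrinsics"],c.keys())
a=cv2.imread("pics/scene0.png");b=cv2.imread("pics/side0.png")
cv2.imwrite("pics/both0.png",cv2.resize(np.vstack([a,b]),(400,600)) if 0 else cv2.resize(np.hstack([a,b]),(800,300)))
E
```

```text
pics
{'time': 0.0, 'q': array([ 1.08248881e+00,  5.28436975e-01,  1.43388025e+00,  2.90466085e-05,
        1.18137039e+00, -1.78485132e-01]), 'joint_velocities': array([ 7.36752472e-04,  4.67938808e-04, -1.25125188e-03, -6.30399093e-05,
        1.32699448e-05, -3.35163773e-04]), 'joint_torque': array([-1.17540923e-03, -4.40052545e+01, -1.76586431e+01,  6.31208997e-02,
        5.82629757e-02, -1.56491142e-04]), 'position': array([0.19035557, 0.59495353, 0.40379617]), 'tool_rot': array([ 1.54297731e-01,  9.88023842e-01, -9.85408946e-04, -3.55483583e-04]), 'ft_force': array([0.39466882, 0.57982567, 0.13628567]), 'moment': array([0.03767263, 0.06754919, 0.0590146 ]), 'grip_force': 0.0, 'grip_width': 0.08675649868600407}
scene [[382.06650813   0.         259.95129182]
 [  0.         382.06650813 184.83536527]
 [  0.           0.           1.        ]] [[ 0.41194476  0.91116897 -0.00852215 -0.17027618]
 [-0.74498832  0.34216939  0.57263645  0.41352475]
 [ 0.52468459 -0.22954568  0.81976513 -1.31979036]
 [ 0.          0.          0.          1.        ]] dict_keys(['pixels', 'range_z', 'camera_matrix', 'extrinsics'])
side [[415.98113487   0.         255.85662524]
 [  0.         415.98113487 191.33029199]
 [  0.           0.           1.        ]] [[ 0.68644446 -0.72691816 -0.01959569 -0.44249303]
 [ 0.53685562  0.48841994  0.6879186  -0.33878106]
 [-0.4904896  -0.48273797  0.72552326 -0.78302896]
 [ 0.          0.          0.          1.        ]] dict_keys(['pixels', 'range_z', 'camera_matrix', 'extrinsics'])
```

View pics/scene0.png

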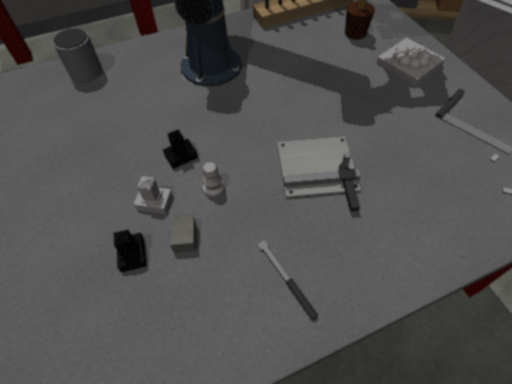

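View pics/side0.png

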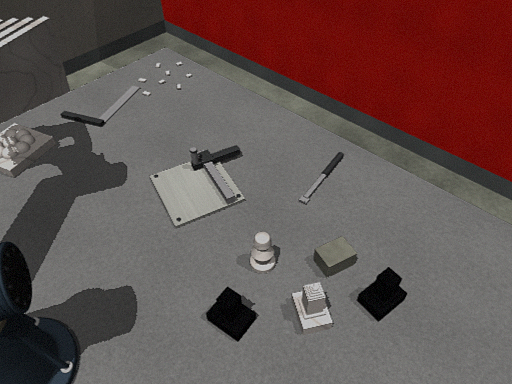

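The scene view shows one white pinnacle at (153,195), with black look-alikes at (180,150) and (130,250). The baluster is at (212,180), the offcut at (183,232) and the jig at (320,165), its knob near (346,160). The side view shows the same pinnacle at (312,305), black ones at (231,313) and (382,293), the jig at (197,190) and the knob at (194,155). The white one fits, since it is marble with a rectangular foot and a square shaft. I'll confirm it in a crop and measure.

```bash
python3 - <<'E'
from h import *
L=lambda t: dict(np.load(f"pics/{t}.npz"))
for t,box in (("scene0",(130,170,178,220)),("side0",(285,275,338,332))):
    c=L(t);W=pts(c);u0,v0,u1,v1=box
    w=W[v0:v1,u0:u1].reshape(-1,3);px=c["pixels"][v0:v1,u0:u1].reshape(-1,3)
    for lo,hi in ((-.01,.006),(.022,.032),(.05,.085),(.086,.2)):
        m=(w[:,2]>lo)&(w[:,2]<hi); 
        if m.sum()>4:
            r=cv2.minAreaRect((w[m,:2]*1000).astype(np.float32)); print(t,lo,m.sum(),np.median(w[m],0).round(4),r)
    print(t,np.nanmax(w[:,2]))
for t,box in (("scene0",(265,125,370,215)),("side0",(140,135,255,230))):
    c=L(t);W=pts(c);u0,v0,u1,v1=box
    w=W[v0:v1,u0:u1].reshape(-1,3);g=c["pixels"][v0:v1,u0:u1].reshape(-1,3).mean(1)
    for lo,hi in ((.009,.016),(.030,.0345),(.034,.039),(.039,.045),(.06,.09)):
        m=(w[:,2]>lo)&(w[:,2]<hi)
        if m.sum()>4:
            r=cv2.minAreaRect((w[m,:2]*1000).astype(np.float32)); print(t,lo,m.sum(),np.median(w[m],0).round(4),g[m].mean().round(),r)
    print(np.nanmax(w[:,2]))
a=L("scene0")["pixels"][165:225,120:190];b=L("side0")["pixels"][265:340,270:350]
k=L("side0")["pixels"][135:230,140:255]
f=lambda i,s:cv2.resize(i,s,interpolation=cv2.INTER_CUBIC)
cv2.imwrite("pics/crop1.png",np.hstack([f(b,(320,300)),f(k,(363,300))]))
E
```

```text
scene0 -0.01 1409 [ 4.298e-01 -3.103e-01 -4.000e-04] ((434.998291015625, -323.7419738769531), (130.59104919433594, 173.42745971679688), 72.56975555419922)
scene0 0.022 348 [ 0.4775 -0.3193  0.0273] ((465.2308654785156, -328.789794921875), (81.97252655029297, 60.77392578125), 56.712406158447266)
scene0 0.05 170 [ 0.4761 -0.3267  0.0666] ((476.0802001953125, -324.9590148925781), (26.559005737304688, 47.32787322998047), 12.877683639526367)
scene0 0.086 173 [ 0.4686 -0.3276  0.0935] ((465.288330078125, -327.907958984375), (33.61317443847656, 34.33867263793945), 55.74286651611328)
scene0 0.10284897343517474
side0 -0.01 1588 [ 4.970e-01 -3.056e-01 -2.000e-04] ((485.990966796875, -312.2116394042969), (134.37579345703125, 114.05011749267578), 40.59292221069336)
side0 0.022 564 [ 0.447  -0.343   0.0276] ((460.7843933105469, -325.76507568359375), (81.62112426757812, 60.84383773803711), 55.82967758178711)
side0 0.05 210 [ 0.4495 -0.3351  0.0678] ((449.5189208984375, -328.04327392578125), (24.01446533203125, 47.1613883972168), 10.773094177246094)
side0 0.086 308 [ 0.4572 -0.3284  0.0937] ((460.9
[... 921 characters left out ...]
20971679688, 105.96150207519531), (203.0305938720703, 252.29539489746094), 71.50160217285156)
side0 0.03 276 [0.6361 0.1362 0.0328] 68.0 ((595.4332885742188, 109.93266296386719), (208.75119018554688, 127.35970306396484), 40.94132614135742)
side0 0.034 376 [0.5818 0.0825 0.0358] 122.0 ((593.8504028320312, 106.52287292480469), (204.91525268554688, 119.18292236328125), 42.764774322509766)
side0 0.039 128 [0.6126 0.1606 0.0417] 52.0 ((585.5193481445312, 132.63943481445312), (120.03722381591797, 54.90813064575195), 59.346370697021484)
side0 0.06 59 [0.581  0.1649 0.0754] 90.0 ((582.9879760742188, 168.6378631591797), (18.758371353149414, 17.995298385620117), 1.9406919479370117)
0.08155703142852055
```

View pics/crop1.png

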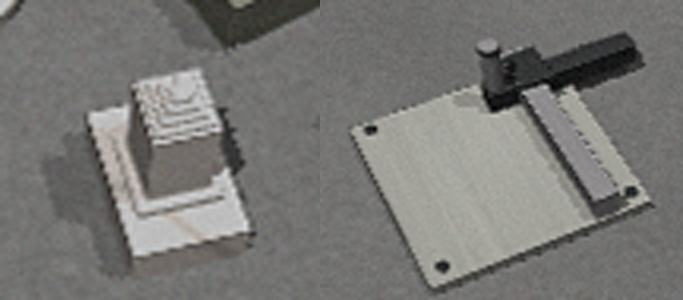

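The crop confirms the white pinnacle: rectangular foot, square shaft, stepped point. The stop bar and knob sit at the jig's far-left edge. First I move over the jig and turn the fingers to close along the jig's x.

Emit:
move_arm([
  [[-3,-2.1,0,0,0,0.4],[-6,-4.2,0,0,0,0.8],[-9,-6.3,0,0,0,1.2],[-11.87,-8.41,0,0,0,1.588],[-11.87,-8.41,0,0,0,1.588],[-11.87,-8.41,0,0,0,1.588],[-11.87,-8.41,0,0,0,1.588],[-11.87,-8.41,0,0,0,1.588],[-11.87,-8.41,0,0,0,1.588],[-11.87,-8.41,0,0,0,1.588],[-11.87,-8.41,0,0,0,1.588],[-11.87,-8.41,0,0,0,1.588]],
])

```text
time: 1.6
position: [0.5389, 0.1313, 0.4044]
tool_rot: [0.812, 0.583, -0.001, -0.001]
ft_force: [0.2, 0.9, 0.3]
grip_width: 0.0869
grip_force: 0.0
```

```bash
cat >> h.py <<'E'
def state():
    o=get_obs(); print("t",round(o["time"],2),"pos",o["position"].round(4),"R",R.from_quat(o["tool_rot"]).as_matrix().round(3).tolist(),"F",np.round(o["ft_force"],1),"w",round(o["grip_width"],4),"gf",round(o["grip_force"],1),"q",o["q"].round(2)); return o
def row(target,yang=None):
    "target TCP position; yang: world angle of tool y (rad), tool pointing down"
    o=get_obs(); Rm=R.from_quat(o["tool_rot"]).as_matrix(); d=Rm.T@(np.array(target)-o["position"])
    t=np.zeros(3)
    if yang is not None:
        y=np.array([np.cos(yang),np.sin(yang),0]); z=np.array([0,0,-1.]); T=np.stack([np.cross(y,z),y,z],1)
        t=R.from_matrix(Rm.T@T).as_rotvec()
    print("row",(d/.04).round(3),t.round(4))
E
python3 - <<'E'
from h import *
state()
c=shot("wrist","w1"); W=pts(c); print(np.array(c["extrinsics"]).round(3).tolist(), np.linalg.inv(c["extrinsics"])[:3,3])
E
```

```text
t 1.6 pos [0.5389 0.1313 0.4044] R [[0.32, 0.948, -0.002], [0.948, -0.32, 0.001], [-0.0, -0.002, -1.0]] F [0.2 0.9 0.3] w 0.0869 gf 0.0 q [0.04 0.43 1.61 0.   1.1  0.36]
[[0.947, -0.32, -0.003, -0.468], [0.311, 0.92, -0.239, -0.261], [0.079, 0.225, 0.971, -0.461], [0.0, 0.0, 0.0, 1.0]] [0.56047324 0.19398245 0.38458504]
```

View pics/w1.png

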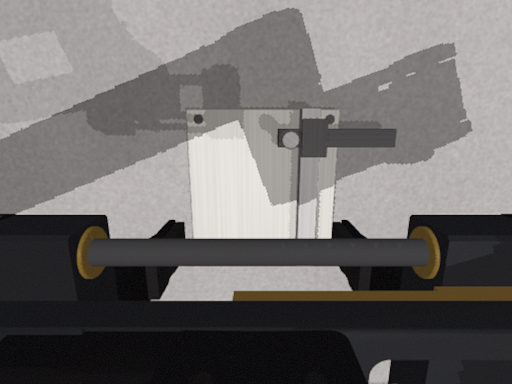

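Wrist view: the jig lies square in the picture. Knob top at (291,139), stop bar running right to (396,138), fence face edge near column 300, plate's left edge at column 188. I'll measure these with the near view.

```bash
cat > jig.py <<'E'
from h import *
def jig(c,box):
    W=pts(c);u0,v0,u1,v1=box; w=W[v0:v1,u0:u1]
    z=w[...,2]
    # plate left edge & far edge; fence face edge from depth
    res={}
    bed=(z>.009)&(z<.015)
    def line(P):
        vx,vy,x,y=cv2.fitLine((P*1000).astype(np.float32),cv2.DIST_HUBER,0,.01,.01).ravel(); return np.degrees(np.arctan2(vy,vx))%180,(x,y)
    L=[];F=[]
    for r in range(z.shape[0]):
        i=np.where(bed[r])[0]
        if len(i)>30:
            L.append(w[r,i[0],:2])
        k=np.where((z[r]>.0345)&(z[r]<.0385))[0]
        if len(k)>6: F.append((w[r,k[0],:2],w[r,k[-1],:2]))
    print("plate left edge",line(np.array(L)))
    F=np.array(F);print("fence edges",line(F[:,0]),line(F[:,1]),len(F))
    k=(z>.07)&(z<.09); n=w[k]; print("knob",cv2.minEnclosingCircle((n[:,:2]*1000).astype(np.float32)),np.median(n,0),k.sum())
    b=(z>.0305)&(z<.0345); P=w[b];print("bar",cv2.minAreaRect((P[:,:2]*1000).astype(np.float32)),b.sum(), np.median(P[:,2]))
    cp=(z>.040)&(z<.044); P=w[cp];print("cap",cv2.minAreaRect((P[:,:2]*1000).astype(np.float32)),cp.sum())
    print("bedz",np.median(z[bed]))
E
python3 - <<'E'
from jig import *
c=dict(np.load("pics/w1.npz")); jig(c,(150,90,410,215))
E
```

```text
plate left edge (np.float32(71.27171), (np.float32(461.28342), np.float32(178.21254)))
fence edges (np.float32(71.4596), (np.float32(590.92584), np.float32(127.046486))) (np.float32(71.16073), (np.float32(605.39966), np.float32(104.52337))) 72
knob ((586.9155883789062, 168.662109375), 9.51972770690918) [0.5866811  0.16910626 0.07941211] 270
bar ((631.4586791992188, 145.83367919921875), (144.38223266601562, 104.06340789794922), 20.47062873840332) 1370 0.03327420216988555
cap ((605.1295776367188, 162.69969177246094), (43.38163757324219, 55.36842346191406), 71.26937103271484) 995
bedz 0.012324151285482865
```

Jig yaw is −0.327 rad. Knob at (586.8, 168.8), about 8 mm out, so roughly 67 mm remain. Now I descend over the knob.

Emit:
move_arm([
  [[1.27,0.835,1,0,0,0],[1.27,0.835,1.5,0,0,0],[1.27,0.835,3,0,0,0],[1.27,0.835,4.38,0,0,0],[1.27,0.835,4.38,0,0,0],[1.27,0.835,4.38,0,0,0]],
])

```text
time: 2.4
position: [0.5884, 0.1686, 0.2313]
tool_rot: [0.812, 0.583, 0.001, 0.001]
ft_force: [0.3, -0.1, 0.5]
grip_width: 0.0872
grip_force: 0.0
```

Emit:
move_arm([
  [[0,0,0,0,0,0],[0,0,0,0,0,0],[0,0,0,0,0,0],[0,0,0,0,0,0],[0,0,0,0,0,0],[0,0,0,0,0,0]],
], claw=1, squeeze=30)

```text
time: 3.15
position: [0.5881, 0.1674, 0.2294]
tool_rot: [0.813, 0.583, -0.0, -0.0]
ft_force: [0.7, -0.6, -0.6]
grip_width: 0.0352
grip_force: 0.0
```

Emit:
move_arm([
  [[0,0,0,0,0,0],[0,0,0,0,0,0],[0,0,0,0,0,0],[0,0,0,0,0,0]],
])

```text
time: 3.65
position: [0.5867, 0.168, 0.2293]
tool_rot: [0.813, 0.583, -0.002, -0.001]
ft_force: [-3.3, 3.0, 3.2]
grip_width: 0.0173
grip_force: 30.0
```

Gripped, with 17 mm opening. Pulling along −tool y.

Emit:
move_arm([
  [[0,-0.25,0,0,0,0],[0,-0.5,0,0,0,0],[0,-0.75,0,0,0,0],[0,-1,0,0,0,0],[0,-1.25,0,0,0,0],[0,-1.45,0,0,0,0],[0,-1.55,0,0,0,0],[0,-1.55,0,0,0,0]],
])

```text
time: 4.65
position: [0.5324, 0.1861, 0.2293]
tool_rot: [0.812, 0.583, 0.003, 0.004]
ft_force: [7.0, -5.6, -8.0]
grip_width: 0.0174
grip_force: 30.1
```

Emit:
move_arm([
  [[0,-0.1,0,0,0,0],[0,-0.2,0,0,0,0],[0,-0.3,0,0,0,0],[0,-0.4,0,0,0,0],[0,-0.4,0,0,0,0]],
])

```text
time: 5.28
position: [0.5189, 0.1906, 0.2293]
tool_rot: [0.812, 0.583, 0.005, 0.005]
ft_force: [10.3, -9.4, -11.3]
grip_width: 0.017
grip_force: 30.3
```

Emit:
move_arm([
  [[0,-0.1,0,0,0,0],[0,-0.2,0,0,0,0],[0,-0.3,0,0,0,0],[0,-0.3,0,0,0,0],[0,-0.3,0,0,0,0]],
])

```text
time: 5.9
position: [0.5152, 0.1916, 0.2294]
tool_rot: [0.811, 0.584, 0.012, 0.012]
ft_force: [29.3, -25.7, -27.4]
grip_width: 0.0172
grip_force: 30.5
```

The end is reached: force rose sharply with no travel. I relax and open.

Emit:
move_arm([
  [[0,0.1,0,0,0,0],[0,0.2,0,0,0,0],[0,0.25,0,0,0,0],[0,0.25,0,0,0,0]],
])

```text
time: 6.4
position: [0.5184, 0.1909, 0.2294]
tool_rot: [0.812, 0.583, 0.006, 0.006]
ft_force: [12.5, -11.2, -13.6]
grip_width: 0.0174
grip_force: 30.1
```

Emit:
move_arm([
  [[0,0,0,0,0,0],[0,0,0,0,0,0],[0,0,0,0,0,0],[0,0,0,0,0,0],[0,0,0,0,0,0],[0,0,0,0,0,0]],
], claw=-1)

```text
time: 7.15
position: [0.5121, 0.1934, 0.2296]
tool_rot: [0.813, 0.583, 0.0, 0.0]
ft_force: [-0.5, 0.6, 0.2]
grip_width: 0.0693
grip_force: 0.0
```

Emit:
move_arm([
  [[0,0,-1,0,0,0],[0,0,-2.4,0,0,0],[0,0,-3.8,0,0,0],[0,0,-4.4,0,0,0],[0,0,-4.4,0,0,0],[0,0,-4.4,0,0,0]],
])

```text
time: 7.9
position: [0.5117, 0.1931, 0.4043]
tool_rot: [0.813, 0.583, -0.001, -0.001]
ft_force: [0.3, -0.8, -0.2]
grip_width: 0.0872
grip_force: 0.0
```

```bash
python3 - <<'E'
from jig import *
state()
c=shot("wrist","w2"); jig(c,(170,60,480,215))
E
```

```text
t 7.9 pos [0.5117 0.1931 0.4043] R [[0.321, 0.947, -0.003], [0.947, -0.321, -0.0], [-0.001, -0.002, -1.0]] F [ 0.3 -0.8 -0.2] w 0.0872 gf 0.0 q [ 0.16  0.42  1.63 -0.    1.09  0.48]
plate left edge (np.float32(70.863304), (np.float32(465.57642), np.float32(191.66734)))
fence edges (np.float32(71.48314), (np.float32(603.62384), np.float32(164.96025))) (np.float32(71.42644), (np.float32(618.78796), np.float32(144.95638))) 32
knob ((522.4661865234375, 190.64698791503906), 9.512349128723145) [0.52239084 0.19170696 0.07939414] 244
bar ((578.8375854492188, 159.5685272216797), (77.18888854980469, 137.86891174316406), 85.04942321777344) 1325 0.033194408211190574
cap ((573.0458984375, 173.45648193359375), (44.31108093261719, 122.89360046386719), 71.12899017333984) 923
bedz 0.012259249972429609
```

View pics/w2.png

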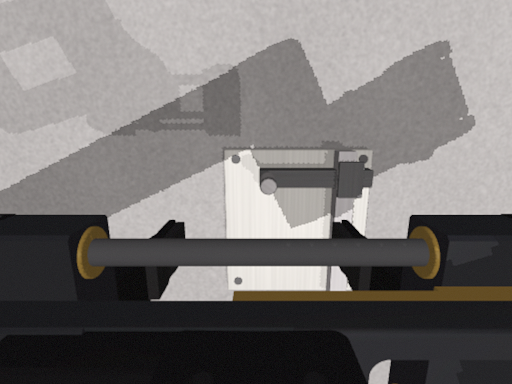

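The wrist view shows the stop pulled out: knob at (268,186), bar through the fence to (372,178). The knob moved 68 mm, which agrees with a full 75 mm. Next I move to the pinnacle, offset so the wrist camera sees it.

Emit:
move_arm([
  [[-1.5,0.54,0,0,0,-0.15],[-3,1.07,0,0,0,-0.3],[-4.5,1.61,0,0,0,-0.45],[-6,2.15,0,0,0,-0.6],[-7.5,2.68,0,0,0,-0.75],[-9,3.22,0,0,0,-0.9],[-10.5,3.75,0,0,0,-1.05],[-12,4.29,0,0,0,-1.2],[-13.16,4.7,0,0,0,-1.307],[-13.16,4.7,0,0,0,-1.307],[-13.16,4.7,0,0,0,-1.307],[-13.16,4.7,0,0,0,-1.307]],
])

```text
time: 9.45
position: [0.5213, -0.3641, 0.4046]
tool_rot: [0.291, 0.957, 0.001, -0.001]
ft_force: [-0.1, 0.8, -0.2]
grip_width: 0.0872
grip_force: 0.0
```

```bash
python3 - <<'E'
from h import *
state()
c=shot("wrist","w3"); W=pts(c).reshape(-1,3); n=(np.hypot(W[:,0]-.463,W[:,1]+.327)<.06)
for lo,hi in ((.022,.0315),(.0315,.036),(.087,.097),(.097,.11)):
    w=W[n&(W[:,2]>lo)&(W[:,2]<hi)]
    if len(w)>4: print(lo,len(w),np.median(w[:,2]),cv2.minAreaRect((w[:,:2]*1000).astype(np.float32)))
E
```

```text
t 9.45 pos [ 0.5213 -0.3641  0.4046] R [[-0.831, 0.556, -0.002], [0.556, 0.831, 0.002], [0.003, 0.001, -1.0]] F [-0.1  0.8 -0.2] w 0.0872 gf 0.0 q [-0.79  0.54  1.4   0.    1.2  -1.77]
0.022 2029 0.028378557597083687 ((463.8345642089844, -326.044677734375), (80.2222900390625, 59.08806228637695), 56.229434967041016)
0.0315 217 0.03331131873725873 ((464.1365051269531, -326.2695007324219), (44.049949645996094, 43.41726303100586), 56.120792388916016)
0.087 899 0.09339831982824126 ((464.2087707519531, -326.25531005859375), (33.65362548828125, 33.54680252075195), 55.9359130859375)
0.097 329 0.09942278280209571 ((463.6455993652344, -326.1908874511719), (22.182456970214844, 22.315719604492188), 56.16400146484375)
```

View pics/w3.png

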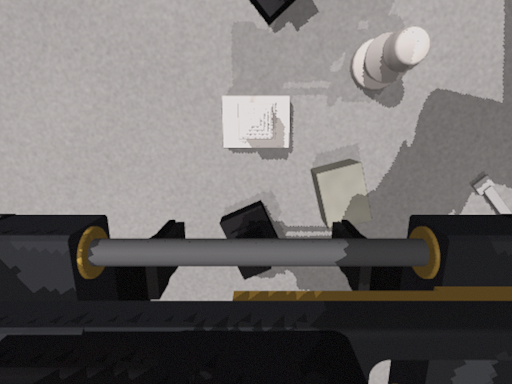

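The wrist view shows the white pinnacle at (256,122), its long side along the fingers' closing line. A black look-alike sits at (250,238), the offcut at (341,193) and the baluster at (395,55), all clear of the descent. Heights check: foot 28 mm, tip near 100 mm.

Emit:
move_arm([
  [[1,0,0.5,0,0,0],[1.72,0,1.2,0,0,0],[1.72,0,2.4,0,0,0],[1.72,0,3.6,0,0,0],[1.72,0,4.3,0,0,0],[1.72,0,4.61,0,0,0],[1.72,0,4.61,0,0,0],[1.72,0,4.61,0,0,0]],
])

```text
time: 10.5
position: [0.4647, -0.3275, 0.2225]
tool_rot: [0.291, 0.957, -0.001, 0.001]
ft_force: [-0.6, -0.6, -0.0]
grip_width: 0.0873
grip_force: 0.0
```

Emit:
move_arm([
  [[0,0,0,0,0,0],[0,0,0,0,0,0],[0,0,0,0,0,0],[0,0,0,0,0,0],[0,0,0,0,0,0],[0,0,0,0,0,0],[0,0,0,0,0,0],[0,0,0,0,0,0]],
], claw=1, squeeze=55)

```text
time: 11.5
position: [0.464, -0.3277, 0.2211]
tool_rot: [0.291, 0.957, -0.0, -0.0]
ft_force: [-1.6, -1.5, -0.5]
grip_width: 0.0341
grip_force: 55.0
```

Emit:
move_arm([
  [[0,0,-0.4,0,0,0],[0,0,-1.2,0,0,0],[0,0,-2.2,0,0,0],[0,0,-3.2,0,0,0],[0,0,-3.5,0,0,0],[0,0,-3.5,0,0,0]],
])

```text
time: 12.25
position: [0.4639, -0.3269, 0.3613]
tool_rot: [0.291, 0.957, 0.0, 0.0]
ft_force: [-1.2, -0.4, -6.2]
grip_width: 0.0337
grip_force: 55.0
```

Emit:
move_arm([
  [[0.3,0.7,0,0,0,0],[0.8,1.8,0,0,0,-0.03],[1.3,3,0,0,0,-0.07],[1.8,4.2,0,0,0,-0.11],[2.3,5.4,0,0,0,-0.15],[2.8,6.6,0,0,0,-0.19],[3.3,7.8,0,0,0,-0.22],[3.9,9,0,0,0,-0.25],[4.3,10,0,0,0,-0.264],[4.45,10.37,0,0,0,-0.264],[4.45,10.37,0,0,0,-0.264],[4.45,10.37,0,0,0,-0.264]],
])

```text
time: 13.75
position: [0.547, 0.1151, 0.3602]
tool_rot: [0.163, 0.987, -0.001, -0.001]
ft_force: [-0.3, -0.9, -5.3]
grip_width: 0.0338
grip_force: 55.0
```

```bash
python3 - <<'E'
from jig import *
o=state(); print(np.degrees(np.arctan2(*R.from_quat(o["tool_rot"]).as_matrix()[[1,0],1])))
row([.5468,.116,.26],np.radians(71.3))
for n in ("scene","side"): shot(n,n+"2")
a=cv2.imread("pics/side2.png")[90:260,110:290]
cv2.imwrite("pics/crop2.png",cv2.resize(a,(540,510),interpolation=cv2.INTER_CUBIC))
E
```

```text
t 13.75 pos [0.547  0.1151 0.3602] R [[-0.947, 0.322, -0.002], [0.322, 0.947, -0.001], [0.002, -0.002, -1.0]] F [-0.3 -0.9 -5.3] w 0.0338 gf 55.0 q [ 0.01  0.5   1.64 -0.    1.   -1.23]
71.22301167109481
row [0.007 0.023 2.506] [-0.0016 -0.002  -0.0013]
```

View pics/crop2.png

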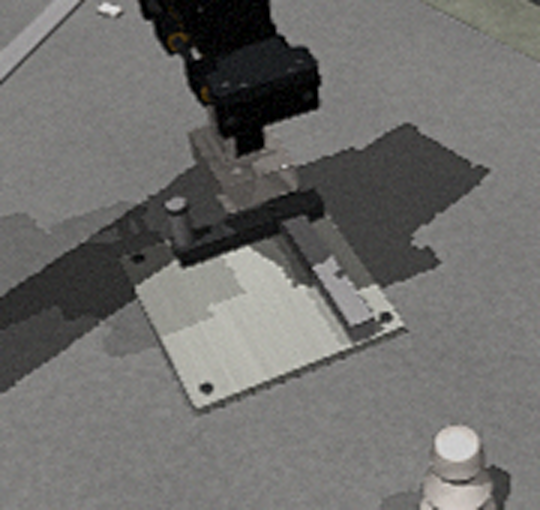

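The side crop shows the pinnacle held upright above the corner, the stop out with its knob at (177,210), and the baluster untouched. Now I descend to just above the bed.

Emit:
move_arm([
  [[0,0,1,0,0,0],[0,0,2,0,0,0],[0,0,2.7,0,0,0],[0,0,3.0,0,0,0],[0,0,3.1,0,0,0],[0,0,3.1,0,0,0],[0,0,3.1,0,0,0]],
])

```text
time: 14.72
position: [0.5479, 0.1162, 0.2383]
tool_rot: [0.163, 0.987, 0.0, 0.001]
ft_force: [0.2, -0.1, -6.2]
grip_width: 0.034
grip_force: 55.0
```

Emit:
move_arm([
  [[0,0,0.05,0,0,0],[0,0,0.1,0,0,0],[0,0,0.1,0,0,0]],
])

```text
time: 15.1
position: [0.5474, 0.1163, 0.2331]
tool_rot: [0.163, 0.987, 0.0, -0.0]
ft_force: [0.7, -0.4, -4.7]
grip_width: 0.034
grip_force: 55.0
```

Emit:
move_arm([
  [[0,0,0.03,0,0,0],[0,0,0.06,0,0,0],[0,0,0.06,0,0,0]],
])

```text
time: 15.48
position: [0.5473, 0.1163, 0.2331]
tool_rot: [0.163, 0.987, 0.0, 0.0]
ft_force: [-3.9, 0.2, 11.8]
grip_width: 0.0335
grip_force: 55.0
```

Emit:
move_arm([
  [[0,0,-0.04,0,0,0],[-0.05,0,-0.04,0,0,0],[-0.1,0,-0.04,0,0,0],[-0.15,0,-0.04,0,0,0],[-0.15,0,-0.04,0,0,0],[-0.15,0,-0.04,0,0,0]],
])

```text
time: 16.23
position: [0.5498, 0.1157, 0.2333]
tool_rot: [0.163, 0.987, 0.0, -0.005]
ft_force: [-10.5, 4.0, 13.6]
grip_width: 0.0337
grip_force: 55.0
```

Emit:
move_arm([
  [[-0.05,0,0,0,0,0],[-0.1,0,0,0,0,0],[-0.1,0,0,0,0,0]],
])

```text
time: 16.6
position: [0.5514, 0.1152, 0.2335]
tool_rot: [0.163, 0.987, 0.001, -0.009]
ft_force: [-15.6, 8.2, 20.1]
grip_width: 0.0334
grip_force: 55.0
```

```bash
cat >> h.py <<'E'
def fs():
    o=get_obs(); Rm=R.from_quat(o["tool_rot"]).as_matrix(); f=Rm.T@o["ft_force"]; a=np.radians(-18.7)
    J=np.array([[np.cos(a),np.sin(a)],[-np.sin(a),np.cos(a)]])
    print("t",round(o["time"],2),"F jig",(J@o["ft_force"][:2]).round(1),"Fz",o["ft_force"][2].round(1),"M",(J@o["moment"][:2]).round(2),o["moment"][2].round(2),"jig pos",(J@(o["position"][:2]*1000)-[458.8,282.3]).round(1),"z",o["position"][2].round(4),"tilt(mrad) tool z in jig",((J@Rm[:2,2])*1000).round(1),"yaw",np.degrees(np.arctan2(Rm[1,1],Rm[0,1])).round(2),"w",o["grip_width"])
E
python3 -c "
from h import *
fs()"
```

```text
t 16.6 F jig [-17.4   2.8] Fz 20.1 M [0.88 3.12] 0.13 jig pos [26.6  3.6] z 0.2335 tilt(mrad) tool z in jig [-17.7  -1.8] yaw 71.23 w 0.0333714933174864
```

Bed friction is holding the foot because the downforce is too high. I lift slightly to unload it.

Emit:
move_arm([
  [[0,0,-0.05,0,0,0],[0,0,-0.1,0,0,0],[0,0,-0.1,0,0,0],[0,0,-0.1,0,0,0]],
])

```text
time: 17.1
position: [0.5557, 0.1133, 0.2353]
tool_rot: [0.163, 0.987, -0.0, -0.003]
ft_force: [-4.5, 3.4, -5.7]
grip_width: 0.0338
grip_force: 55.0
```

```bash
python3 -c "
from h import *
fs()"
```

```text
t 17.1 F jig [-5.3  1.8] Fz -5.7 M [0.3  1.04] 0.02 jig pos [31.3  3.2] z 0.2353 tilt(mrad) tool z in jig [-5.2 -0.9] yaw 71.25 w 0.033838266997839525
```

Now it's free and touching the fence at x ≈ 30 with about 5 N. I slide along the fence towards the stop, leaving about 2 mm, while hovering lightly.

Emit:
move_arm([
  [[0,0.06,0,0,0,0],[0,0.12,0,0,0,0],[0,0.18,0,0,0,0],[0,0.24,0,0,0,0],[0,0.24,0,0,0,0],[0,0.24,0,0,0,0]],
])

```text
time: 17.85
position: [0.5586, 0.1216, 0.235]
tool_rot: [0.163, 0.987, -0.001, -0.003]
ft_force: [-5.2, -0.7, -6.2]
grip_width: 0.034
grip_force: 55.0
```

```bash
python3 -c "
from h import *
fs()"
```

```text
t 17.85 F jig [-4.7 -2.3] Fz -6.2 M [-0.4   0.97] -0.06 jig pos [31.3 12. ] z 0.235 tilt(mrad) tool z in jig [-5.7 -2.9] yaw 71.27 w 0.03401552720221751
```

Emit:
move_arm([
  [[0,0,0.02,0,-0.005,0],[0,0,0.04,0,-0.01,0],[0,0,0.04,0,-0.01,0],[0,0,0.04,0,-0.01,0]],
])

```text
time: 18.35
position: [0.5575, 0.1222, 0.2338]
tool_rot: [0.163, 0.987, -0.002, 0.0]
ft_force: [-7.6, 2.0, -0.6]
grip_width: 0.0335
grip_force: 55.0
```

```bash
python3 -c "
from h import *
fs()"
```

```text
t 18.35 F jig [-7.8 -0.5] Fz -0.6 M [-0.18  1.57] -0.02 jig pos [30.1 12.1] z 0.2338 tilt(mrad) tool z in jig [ 0.9 -3. ] yaw 71.26 w 0.03351380198090638
```

Emit:
move_arm([
  [[-0.03,0,0,0,-0.003,0],[-0.06,0,-0.005,0,-0.006,0],[-0.08,0,-0.01,0,-0.008,0],[-0.08,0,-0.01,0,-0.008,0],[-0.08,0,-0.01,0,-0.008,0]],
])

```text
time: 18.98
position: [0.5578, 0.1223, 0.2338]
tool_rot: [0.163, 0.987, -0.002, -0.0]
ft_force: [-13.2, 5.5, 3.0]
grip_width: 0.0341
grip_force: 55.0
```

```bash
python3 -c "
from h import *
fs()"
```

```text
t 18.98 F jig [-14.3   1. ] Fz 3.0 M [0.35 2.76] 0.01 jig pos [30.3 12.3] z 0.2338 tilt(mrad) tool z in jig [-0. -4.] yaw 71.23 w 0.03408977325833106
```

Emit:
move_arm([
  [[0,0.03,-0.01,-0.004,0,0],[0,0.06,-0.01,-0.008,0,0],[0,0.06,-0.01,-0.008,0,0],[0,0.06,-0.01,-0.008,0,0]],
])

```text
time: 19.48
position: [0.5582, 0.1228, 0.2333]
tool_rot: [0.162, 0.987, -0.0, -0.001]
ft_force: [-13.2, -1.9, -1.3]
grip_width: 0.0337
grip_force: 55.0
```

```bash
python3 -c "
from h import *
fs()"
```

```text
t 19.48 F jig [-11.9  -6. ] Fz -1.3 M [-1.23  2.31] -0.13 jig pos [30.6 13. ] z 0.2333 tilt(mrad) tool z in jig [-1.3 -0.3] yaw 71.3 w 0.03366022804585704
```

Emit:
move_arm([
  [[-0.015,0.03,0,-0.003,-0.001,0],[-0.03,0.06,0,-0.006,-0.003,0],[-0.03,0.06,0,-0.006,-0.003,0],[-0.03,0.06,0,-0.006,-0.003,0]],
])

```text
time: 19.98
position: [0.5586, 0.1232, 0.2332]
tool_rot: [0.162, 0.987, 0.001, -0.001]
ft_force: [-18.2, -8.1, 3.1]
grip_width: 0.0339
grip_force: 55.0
```

```bash
python3 -c "
from h import *
fs()"
```

```text
t 19.98 F jig [-14.7 -13.5] Fz 3.1 M [-2.7   2.52] -0.32 jig pos [30.8 13.5] z 0.2332 tilt(mrad) tool z in jig [-2.8  0.9] yaw 71.36 w 0.03391014198774178
```

Emit:
move_arm([
  [[0,0.03,-0.01,-0.001,-0.002,0],[0,0.06,-0.01,-0.002,-0.002,0],[0,0.06,-0.01,-0.002,-0.002,0],[0,0.06,-0.01,-0.002,-0.002,0]],
])

```text
time: 20.48
position: [0.5588, 0.1238, 0.2333]
tool_rot: [0.162, 0.987, -0.0, -0.001]
ft_force: [-17.7, -16.2, 2.7]
grip_width: 0.0336
grip_force: 55.0
```

```bash
python3 -c "
from h import *
fs()"
```

```text
t 20.48 F jig [-11.5 -21. ] Fz 2.7 M [-3.91  2.35] -0.34 jig pos [30.8 14.1] z 0.2333 tilt(mrad) tool z in jig [-2.8 -1.3] yaw 71.4 w 0.03361600026270827
```

Fy exceeds any drag alone, so the foot is against the stop. I bring both pushes to target, about 15 N on the fence and 15 N plus fence and bed drag along y.

Emit:
move_arm([
  [[-0.02,0.03,-0.01,-0.002,-0.004,0],[-0.03,0.05,-0.015,-0.005,-0.008,0],[-0.03,0.05,-0.015,-0.005,-0.008,0],[-0.03,0.05,-0.015,-0.005,-0.008,0]],
])

```text
time: 20.98
position: [0.5586, 0.124, 0.2333]
tool_rot: [0.161, 0.987, -0.001, -0.001]
ft_force: [-21.9, -22.8, 4.3]
grip_width: 0.0337
grip_force: 55.0
```

```bash
python3 -c "
from h import *
fs()
for n in ('scene','side','wrist'): shot(n,n+'3')
for n in range(3): fs()
a=cv2.imread('pics/side3.png')[110:240,130:265];b=cv2.imread('pics/scene3.png')[110:210,265:375]
f=lambda i:cv2.resize(i,(400,400*i.shape[0]//i.shape[1]//4*4),interpolation=cv2.INTER_CUBIC)[:360]
cv2.imwrite('pics/crop3.png',np.hstack([f(a),f(b)]))"
```

```text
t 20.98 F jig [-13.4 -28.6] Fz 4.3 M [-5.29  2.94] -0.49 jig pos [30.6 14.2] z 0.2333 tilt(mrad) tool z in jig [-1.3 -1.4] yaw 71.45 w 0.03372513217130914
t 21.12 F jig [-13.7 -28.5] Fz 5.0 M [-5.28  2.93] -0.47 jig pos [30.6 14.3] z 0.2333 tilt(mrad) tool z in jig [-1.3 -1.4] yaw 71.45 w 0.033859001346845385
t 21.12 F jig [-13.7 -28.5] Fz 5.0 M [-5.28  2.93] -0.47 jig pos [30.6 14.3] z 0.2333 tilt(mrad) tool z in jig [-1.3 -1.4] yaw 71.45 w 0.033859001346845385
t 21.12 F jig [-13.7 -28.5] Fz 5.0 M [-5.28  2.93] -0.47 jig pos [30.6 14.3] z 0.2333 tilt(mrad) tool z in jig [-1.3 -1.4] yaw 71.45 w 0.033859001346845385
```

View pics/crop3.png

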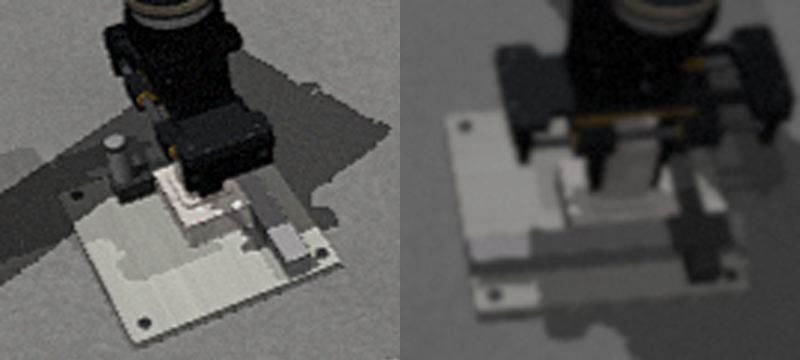

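The crop shows the foot (side view, about (205,200)) in the corner: long side at the fence, end at the stop bar, knob (117,155) still out. I check the gaps numerically in the jig frame and check the pinnacle's yaw.

```bash
python3 - <<'E'
from h import *
a=np.radians(-18.7);J=np.array([[np.cos(a),np.sin(a)],[-np.sin(a),np.cos(a)]])
for t,box in (("side3",(130,110,265,240)),("scene3",(265,110,375,210)),("side0",(130,110,265,240)),("wrist3",(0,0,511,383))):
    W=pts(dict(np.load(f"pics/{t}.npz")));u0,v0,u1,v1=box;w=W[v0:v1,u0:u1].reshape(-1,3)
    j=w[:,:2]*1000@J.T-[458.8,282.3];z=w[:,2]*1000
    k=(z>60)&(z<82)&(j[:,1]>54)&(j[:,1]<78)&(j[:,0]<60)&(j[:,0]>-40)
    if k.sum()>4: print(t,"knob",((j[k].min(0)+j[k].max(0))/2).round(1),k.sum())
    f=(z>37.5)&(z<43)&(abs(j[:,0]-30)<45)&(j[:,1]>-40)&(j[:,1]<57)&(j[:,0]<62)
    if f.sum()>10: print(t,"foot",j[f].min(0).round(1),j[f].max(0).round(1),np.median(z[f]).round(1),cv2.minAreaRect(j[f].astype(np.float32)))
    n=(z>34.5)&(z<37.5)&(j[:,0]>55)&(j[:,0]<90)&(j[:,1]>-105)&(j[:,1]<-30)
    if n.sum()>10: print(t,"fence",np.percentile(j[n,0],[1,99]).round(1))
    b=(z>31)&(z<35)&(j[:,1]>50)&(j[:,1]<80)&(j[:,0]<30)&(j[:,0]>-40)
    if b.sum()>5: print(t,"bar y",np.percentile(j[b,1],[2,98]).round(1))
E
```

```text
side3 knob [-28.8  63.1] 61
side3 foot [ -3.7 -28.9] [58.9 55.1] 39.8 ((26.920530319213867, 13.654462814331055), (62.139041900634766, 83.95618438720703), 1.297286033630371)
side3 fence [56.3 78. ]
side3 bar y [51.1 74.8]
scene3 foot [  0.5 -26.8] [61.8 54.8] 40.2 ((31.19186782836914, 14.015729904174805), (81.92459869384766, 60.89563751220703), 89.5854721069336)
scene3 fence [60.6 83.2]
scene3 bar y [57.1 74.6]
side0 knob [39.7 63.8] 58
side0 foot [ 43.4 -21.9] [61.5 55.9] 40.9 ((59.125694274902344, 18.166112899780273), (16.621871948242188, 78.48407745361328), 11.100311279296875)
side0 fence [56.6 78.2]
wrist3 knob [-25.4  66.1] 1593
wrist3 foot [ -0.6 -24.8] [36.3 55.4] 40.5 ((17.764297485351562, 15.265888214111328), (36.823970794677734, 80.192626953125), 0.21910503506660461)
wrist3 bar y [55.3 76.3]
```

Near view: foot y spans −24.8 to 55.4 with the stop face at 55.3; its yaw error is about 0.2°, and the knob sits at x = −25.4, so the stop is fully out. The fence push is a bit low, so I trim it.

Emit:
move_arm([
  [[-0.02,0,-0.005,0,-0.002,0],[-0.04,0,-0.01,0,-0.004,0],[-0.04,0,-0.01,0,-0.004,0],[-0.04,0,-0.01,0,-0.004,0],[-0.04,0,-0.01,0,-0.004,0]],
])

```text
time: 21.75
position: [0.5587, 0.124, 0.2333]
tool_rot: [0.161, 0.987, -0.001, -0.001]
ft_force: [-25.4, -21.0, 5.1]
grip_width: 0.0333
grip_force: 55.0
```

```bash
python3 -c "
from h import *
fs()"
```

```text
t 21.75 F jig [-17.3 -28. ] Fz 5.1 M [-4.9  3.4] -0.46 jig pos [30.7 14.3] z 0.2333 tilt(mrad) tool z in jig [-1.8 -2. ] yaw 71.44 w 0.033331300922222466
```

Emit:
move_arm([
  [[0,0,0,0,0,0],[0,0,0,0,0,0],[0,0,0,0,0,0],[0,0,0,0,0,0],[0,0,0,0,0,0],[0,0,0,0,0,0]],
])

```text
time: 22.5
position: [0.5587, 0.124, 0.2333]
tool_rot: [0.161, 0.987, -0.001, -0.001]
ft_force: [-25.4, -20.7, 4.8]
grip_width: 0.0334
grip_force: 55.0
```

```bash
python3 -c "
from h import *
fs()
print(hand_in())"
```

```text
t 22.5 F jig [-17.5 -27.8] Fz 4.8 M [-4.95  3.41] -0.4 jig pos [30.7 14.3] z 0.2333 tilt(mrad) tool z in jig [-1.8 -2. ] yaw 71.43 w 0.033357241882229
the job is handed in; nothing more can be done
None
```

Job handed in at 22.5 s: the stop is fully out and the pinnacle is held upright in the corner, with wrist forces of 17.5 N towards the fence and 27.8 N towards the stop; less estimated drag, that leaves about 15 N on each face, which I could not measure directly.

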